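# Set the reference gauges out on their outline mats

### The job

Before the roundness tester is checked, set the four steel reference pieces - the large and the small ring gauge, the gauge bar and the vee block - each on the round rubber mat whose white outline matches its shape and size. Each must lie flat and upright within its outline, centred on it and turned to line up with it. Set them down, do not drop or throw them, and leave the little oil bottle and the stylus case that stand among them where they are.

Things in the scene. Friction and masses are not known exactly. Their poses are not given: they have to be found in the camera images.
- big_ring: The larger of two ring gauges: flat ring with a vertical bore, 60 mm outside diameter, 34 mm bore, 24 mm high, about 0.34 kg. Loose plain steel, standing flat on the table at the start. Origin: centre of its underside; z up.
- small_ring: The smaller of two ring gauges: flat ring with a vertical bore, 38 mm outside diameter, 16 mm bore, 24 mm high, about 0.17 kg. Loose plain steel, standing flat on the table at the start. Origin: centre of its underside; z up.
- bar: Rectangular gauge bar, 90 mm long (along its x), 18 mm wide (y), 24 mm high, about 0.30 kg; both ends alike. Loose plain steel, standing flat on the table at the start. Origin: centre of its underside; z up.
- vblock: Vee block: 60 mm long (along its x), 40 mm wide (y), 36 mm high, with a 28 mm wide, 14 mm deep V groove running lengthwise along the middle of its top; about 0.50 kg; both ends alike. Its long sides are flat, upright faces. Loose plain steel, standing flat on the table at the start. Origin: centre of its underside; z up.
- mat_big_ring: Flat round dark rubber mat, 110 mm across, 6 mm thick, fixed to the table, with a thin white outline flush in its top: two concentric circles, about 60 mm and 34 mm across, for the larger ring gauge. Origin: centre of its underside (on the table), below the centre of the outline; z up. Its top is at z = 6 mm.
- mat_small_ring: Flat round dark rubber mat, 110 mm across, 6 mm thick, fixed to the table, with a thin white outline flush in its top: two concentric circles, about 38 mm and 16 mm across, for the smaller ring gauge. Origin: centre of its underside (on the table), below the centre of the outline; z up. Its top is at z = 6 mm.
- mat_bar: Flat round dark rubber mat, 110 mm across, 6 mm thick, fixed to the table, with a thin white outline flush in its top: a long narrow rectangle, 90 mm (along the mat's x) by 18 mm (y), for the gauge bar, which may lie either way round. Origin: centre of its underside (on the table), below the centre of the outline; z up. Its top is at z = 6 mm.
- mat_vblock: Flat round dark rubber mat, 110 mm across, 6 mm thick, fixed to the table, with a thin white outline flush in its top: a wider rectangle, 60 mm (along the mat's x) by 40 mm (y), with two lines along it that show the groove's edges, for the vee block, which may stand either way round. Origin: centre of its underside (on the table), below the centre of the outline; z up. Its top is at z = 6 mm.
- oil_bottle: Bystander: small brown capped bottle standing loose among the gauges, 28 mm diameter, 60 mm high. Origin: centre of its underside. Not to be disturbed.
- stylus_case: Bystander: small closed black and grey plastic case lying loose among the gauges, 50 mm (its x) by 24 mm (y), 16 mm high. Origin: centre of its underside. Not to be disturbed.
There are look-alikes about, which are no part of the job. What is shaped like the big_ring but orange is not meant. Leave any brown look-alike of the bar alone.

How it is judged (in metres and radians):
At the end, for the whole second after the job is handed in: All four pieces rest flat on their own mats, upright within 0.1 rad and still, centre within 12 mm of the mat's centre, underside on the mat (origin less than 10 mm above the mat's origin); bar and vee block lined up with their outlines within 0.21 rad, either way round (horizontal distance between big_ring and mat_big_ring below 0.012 m and z of big_ring in the frame of mat_big_ring below 0.01 m and angle between each of big_ring, small_ring, bar, vblock's own z axis and vertical below 0.1 rad and linear speed of each of big_ring, small_ring, bar, vblock below 0.02 m/s and angular speed of each of big_ring, small_ring, bar, vblock below 0.2 rad/s and horizontal distance between small_ring and mat_small_ring below 0.012 m and z of small_ring in the frame of mat_small_ring below 0.01 m and horizontal distance between bar and mat_bar below 0.012 m and z of bar in the frame of mat_bar below 0.01 m and angle between the x axis of bar and the x axis of mat_bar, either way round below 0.21 rad and horizontal distance between vblock and mat_vblock below 0.012 m and z of vblock in the frame of mat_vblock below 0.01 m and angle between the x axis of vblock and the x axis of mat_vblock, either way round below 0.21 rad); the robot touches nothing.
It fails at once if a gauge is dropped or thrown (moves faster than 0.7 m/s, a fall of about 25 mm, while the fingers do not hold it) ((contact force between big_ring and the fingers below 0.02 N and linear speed of big_ring above 0.7 m/s) or (contact force between small_ring and the fingers below 0.02 N and linear speed of small_ring above 0.7 m/s) or (contact force between bar and the fingers below 0.02 N and linear speed of bar above 0.7 m/s) or (contact force between vblock and the fingers below 0.02 N and linear speed of vblock above 0.7 m/s)).
It fails at once if the oil bottle or the stylus case is moved by more than 20 mm, or the bottle tipped over (distance of any of oil_bottle, stylus_case from where it was at the start of the episode above 0.02 m or angle between oil_bottle's own z axis and vertical above 0.5 rad).
It also fails if it takes over 120 s, if anything falls off the work surface, if the arm or the gripper's body presses on something with over 40 N, if the wrist force passes 120 N, or if a joint passes its speed limit or range.

### The arm

A 7-joint arm with a two-finger parallel gripper is mounted at the origin on the work surface. World frame = base frame: x ahead of the robot, y to its left, z up, the work surface at z = 0. Lengths are in mm, angles in rad, forces in N, time in s.
With the tool pointing down it reaches from about 400 to 900 mm from the base axis. Payload 5.5 kg.
Tool frame: the origin (TCP) lies at the very end of the fingers, on their centre line; the grasp point (between the pads) lies 19 mm behind it (bot.grip_depth is the distance from the TCP to the grasp point, in mm); y points along the fingers, x is the direction in which the jaws open and shut, and the axes are right-handed (so a half turn about y gives the same grasp; the last joint's range is limited). The gripper opens to 85 mm and grips with 20 to 120 N. Pads are 22 mm wide; open, the fingers measure 114 mm over their backs; the gripper's body (76 mm by 85 mm) begins 54 mm behind the grasp point. The pads swing forward as they close: fully open they stand 13 mm farther back than shut.
Start: joints at [-0.888, 0.501, -0.427, 1.55, 0.221, 1.138, -0.21], TCP at [264.889, 593.577, 231.31] pointing down, gripper open.
Joint ranges: [-2.88, 2.88], [-0.31, 2.03], [-1.54, 1.56], [0.2, 2.42], [-1.41, 4.55], [0.19, 2.02], [-2.57, 2.57]. Speed limits (rad/s): [2.57, 2.57, 3.14, 3.14, 3.14, 3.14, 3.14].

### API

Orientations are given as a unit quaternion [x, y, z, w].
In Python, from rig import bot, viewer gives the robot as it stands.
- The arm moves only by the tool jog_arm, never from a script. Its argument "plan" is a list that holds one entry, the list of rows, each a list of 7 numbers: the finger opening in cm, from 0 to 8.54, then the shift along the world's x, y, z in cm, then the turn, a rotation vector about the world's x, y, z in rad. A call has 1 to 12 rows; each row is the pose to reach, as a shift and turn from the pose commanded when the call began; what a row does not reach only later rows make up. A row lasts 1/8 s, in which the tool goes at most 62.5 mm and 10.7 degrees, less where a joint would pass 70% of its speed; a pose out of reach is approached as far as the arm can. A call with a gripper value outside its range is refused whole. The fingers move at their own pace and stop on an object; the grip force is fixed at half the most. Time passes only in rows, so rows that repeat a pose let the fingers close. It gives the time, the measured TCP pose, the force and the opening at its end, in the units of the state.
- bot.observe(): the state, without advancing time (a new reading comes with each control period).
- viewer.read_camera(name): name is "side" or "top"; returns the picture (400x640x3 uint8, blue, green, red); there is no depth.
- viewer.calibration(name): a dict with "fx", "fy", "cx", "cy" (pixels), "origin" and "orientation" of the camera in the world. Camera axes: x right, y down, z forward; pixel columns grow to the right and rows downward; lengths in mm; the calibration is good to about 2 mm. A picture is of the moment at which its call begins. calibration takes no time and is no camera call.
- bot.hand_in(): hands the job in, once; it reports no verdict.
The state is a dict: "clock": time; "joint_pos": joint angles; "joint_vel": joint speeds; "tau": joint torques, N m; "tool_pos": TCP position; "tool_rot": TCP orientation; "ft_force": force on the tool from outside, world axes, zero at the start; "ft_torque": the same for the moment, N m; "finger_gap": finger opening in mm.
Only numpy, scipy, OpenCV 4.12 (cv2) and the standard library are available. Lean on these libraries where they do the work, as an engineer would, in place of code of your own. Each camera call takes 0.05 s, during which the arm holds its last target. There are 200 camera calls.

## Working session

There is one attempt and no reset: what is moved stays moved. The work goes in short steps, Python scripts to look and compute and a tool call to move; the robot and the scene stay as the last step left them, time stands still between calls to the robot, and variables do not carry over. Pictures are saved under pics/ and viewed, about 12 in all and at most 16, crops included, and the job is handed in when it is done.

Besides the shell and the picture viewer there is one more tool, called after "Emit:" as name(argument=value, ...) on one line, values as JSON. jog_arm: Moves the arm, as the interface text tells. Its arguments: {"type":"object","properties":{"plan":{"type":"array"}},"required":["plan"]}

```bash
mkdir -p pics; ls; python3 - <<'E'
from rig import bot, viewer
import cv2
for n in("top","side"):
    im=viewer.read_camera(n); cv2.imwrite(f"pics/{n}0.png",im); print(n,viewer.calibration(n))
s=bot.observe(); print(s)
E
```

```text
pics
top {'fx': 453.7318523215643, 'fy': 453.7318523215643, 'cx': 314.51449100703195, 'cy': 199.75455088818774, 'origin': array([ 327.17157401,  -17.55541493, 1335.55969208]), 'orientation': array([ 0.71456458, -0.69474292,  0.05496371, -0.0608993 ])}
side {'fx': 479.377023214963, 'fy': 479.377023214963, 'cx': 318.81893817834646, 'cy': 202.8599750389395, 'origin': array([ 184.7058186 , -866.79211529,  844.25609995]), 'orientation': array([ 0.89138231, -0.17743891,  0.0824267 , -0.40885065])}
{'clock': 0.1, 'joint_pos': array([-0.88781131,  0.50174679, -0.42681308,  1.55131743,  0.22080164,
        1.13830255, -0.21032644]), 'joint_vel': array([ 0.00087273, -0.00239861,  0.00016649, -0.00097376, -0.00156539,
        0.00091628, -0.00024473]), 'tau': array([-1.10999221e-02, -5.70818567e+01, -5.83834559e+00, -2.81750733e+01,
        1.06292582e-02,  5.52099067e-03,  5.80597816e-05]), 'tool_pos': array([264.70217119, 592.99336734, 230.37979467]), 'tool_rot': array([ 0.5935119 ,  0.38433335, -0.3853779 , -0.59288732]), 'ft_force': array([0.08648298, 0.44959329, 0.1740099 ]), 'ft_torque': array([ 0.00190473, -0.0138337 , -0.0160706 ]), 'finger_gap': 85.41943734059431}
```

View pics/top0.png

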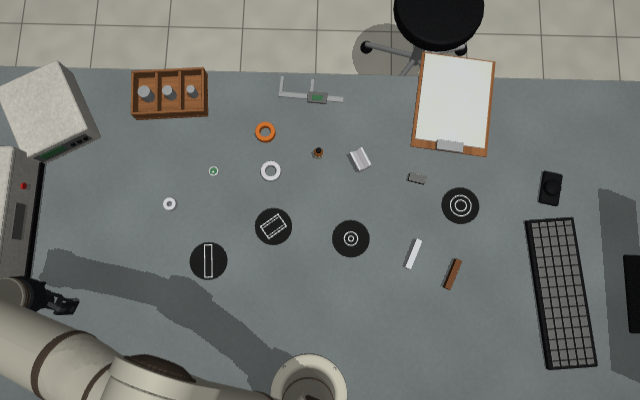

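View pics/side0.png

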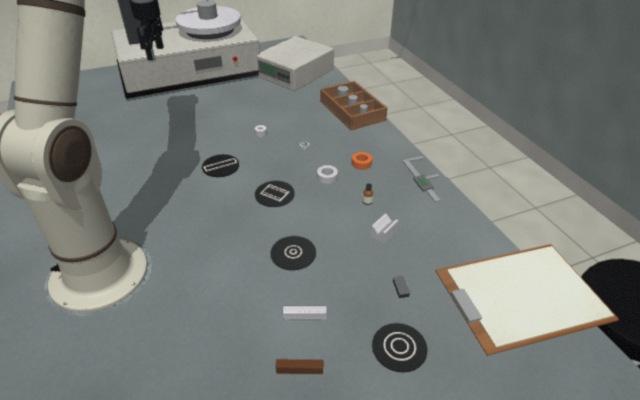

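```bash
cat > h.py <<'E'
import numpy as np, cv2
from scipy.spatial.transform import Rotation as R
from rig import bot, viewer
def cast(n,uv,z):
    c=viewer.calibration(n); uv=np.atleast_2d(np.asarray(uv,float))
    d=np.c_[(uv[:,0]-c['cx'])/c['fx'],(uv[:,1]-c['cy'])/c['fy'],np.ones(len(uv))]
    d=R.from_quat(c['orientation']).apply(d); o=c['origin']
    return (o+d*((z-o[2])/d[:,2])[:,None])[:,:2]
def proj(n,p):
    c=viewer.calibration(n); q=R.from_quat(c['orientation']).inv().apply(np.atleast_2d(p)-c['origin'])
    return np.c_[q[:,0]/q[:,2]*c['fx']+c['cx'],q[:,1]/q[:,2]*c['fy']+c['cy']]
def yaw(): # jaw x axis direction in world
    r=R.from_quat(bot.observe()['tool_rot']).as_matrix(); return r
E
python3 - <<'E'
from h import *
im=cv2.imread('pics/top0.png')
t=[]
for u,v in[(270,170),(169,203),(413,253),(360,158),(213,170),(265,131),(453,273),(274,226)]:
    t.append(cv2.resize(im[v-22:v+22,u-22:u+22],(200,200),interpolation=cv2.INTER_CUBIC))
cv2.imwrite('pics/c1.png',np.vstack([np.hstack(t[:4]),np.hstack(t[4:])]))
hsv=cv2.cvtColor(im,cv2.COLOR_BGR2HSV)
def blobs(m,lo,hi,z,tag):
    cs,_=cv2.findContours(m,cv2.RETR_EXTERNAL,cv2.CHAIN_APPROX_NONE)
    for c in cs:
        a=cv2.contourArea(c)
        if not lo<a<hi: continue
        p=cast('top',c[:,0,:],z).astype(np.float32)
        r=cv2.minAreaRect(p); e=cv2.fitEllipse(p)
        print(tag,'px',c[:,0].mean(0).round(0),'area',a,'rect',np.round(r[0],1),np.round(r[1],1),round(r[2],1),'ell',np.round(e[0],1),np.round(e[1],1))
roi=np.zeros(im.shape[:2],np.uint8); roi[110:300,120:500]=255
g=cv2.inRange(hsv,(0,0,165),(180,60,255))&roi
blobs(g,15,900,24,'white')
d=cv2.inRange(hsv,(0,0,0),(180,255,50))&roi
blobs(d,400,2500,6,'dark')
print(R.from_quat(bot.observe()['tool_rot']).as_matrix().round(3))
E
```

```text
white px [414. 253.] area 151.0 rect [ 396.6 -292.2] [16.7 88.8] 67.6 ell [ 396.1 -291.9] [ 16.1 120.5]
white px [169. 203.] area 102.5 rect [522.5 424.4] [35.8 32.3] 4.5 ell [522.  423.7] [33.4 34.6]
white px [270. 170.] area 264.0 rect [629.9 131.1] [54.9 53.4] 2.4 ell [629.7 130.6] [54.8 55.6]
white px [357. 160.] area 97.5 rect [ 668.5 -125.3] [59.6 18.4] 29.2 ell [ 667.  -126.1] [18.5 71.1]
white px [365. 156.] area 29.0 rect [ 681.4 -150.2] [57.9 10.6] 22.0 ell [ 677.  -151.4] [ 9.6 57.7]
dark px [208. 261.] area 1037.0 rect [358.5 301.5] [104.5 105. ] 3.5 ell [359.2 301.3] [104.3 106.5]
dark px [350. 239.] area 1009.5 rect [ 435.3 -110.4] [102.4 105.6] 1.6 ell [ 435.8 -111.1] [104.2 105.9]
dark px [273. 226.] area 998.0 rect [465.8 116.7] [105.2 103.6] 47.2 ell [465.2 116.7] [104.1 106.5]
dark px [460. 205.] area 1000.5 rect [ 542.1 -433.9] [106.3 105.7] 89.0 ell [ 542.4 -433.4] [104.7 107.8]
[[ 0.408 -0.001 -0.913]
 [ 0.913 -0.002  0.408]
 [-0.002 -1.     0.   ]]
```

View pics/c1.png

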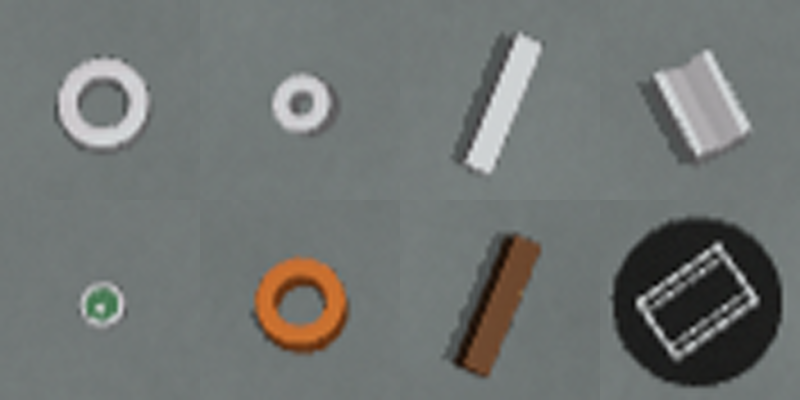

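```bash
python3 - <<'E'
from h import *
im=cv2.imread('pics/top0.png'); hsv=cv2.cvtColor(im,cv2.COLOR_BGR2HSV)
big=cv2.resize(im,None,fx=4,fy=4,interpolation=cv2.INTER_CUBIC); gr=cv2.cvtColor(big,cv2.COLOR_BGR2GRAY)
def pts(cx,cy,r,thr,z,tag,n='top',circ=False):
    x0,y0=(cx-r)*4,(cy-r)*4
    m=(gr[y0:y0+8*r,x0:x0+8*r]>thr).astype(np.uint8)
    cs,_=cv2.findContours(m,cv2.RETR_EXTERNAL,cv2.CHAIN_APPROX_NONE)
    cs=[c for c in cs if cv2.contourArea(c)>60]
    c=np.vstack(cs)[:,0]
    uv=(c+[x0,y0]+.5)/4-.5
    p=cast(n,uv,z).astype(np.float32)
    r=cv2.minAreaRect(cv2.convexHull(p)); e=cv2.fitEllipse(cv2.convexHull(p))
    L=r[2] if r[1][0]>r[1][1] else r[2]-90
    print(tag,len(cs),'rect',np.round(r[0],1),np.round(r[1],1),'long',round(L,1),'ell',np.round(e[0],1),np.round(e[1],1))
pts(270,170,16,150,24,'big'); pts(169,203,12,150,24,'small'); pts(413,253,22,160,24,'bar'); pts(360,158,18,140,36,'vb')
pts(208,261,20,80,6,'mbar') if 0 else None
for n,u,v in[('mbar',208,261),('mvb',274,226),('msm',350,239),('mbig',460,205)]: pts(u,v,13 if n!='mbar' else 18,110,6,n) if n!='mbar' else None
# bar mat: limit to inside circle
m=np.zeros(gr.shape,np.uint8); cv2.circle(m,(208*4+2,261*4+2),17*4,255,-1); gr2=gr.copy(); gr[m==0]=0
pts(208,261,20,110,6,'mbar')
sil=cv2.inRange(hsv,(0,0,0),(180,255,255))
for nm,(u,v),z in[('bottle',(317,153),60),('case',(417,178),16),('orange',(265,131),24),('brown',(453,273),24)]: print(nm,cast('top',(u,v),z).round(0))
E
```

```text
big 1 rect [629.9 130. ] [58.6 57.9] long 2.3 ell [629.8 130.4] [58.5 59.6]
small 1 rect [521.9 423.6] [36.5 36.6] long -41.6 ell [522.  423.6] [36.5 37.6]
bar 1 rect [ 396.2 -292.2] [17.7 90.5] long -22.1 ell [ 396.3 -291.6] [ 22.1 114.7]
vb 1 rect [ 670.3 -134.8] [63.3 42.4] long 27.5 ell [ 672.3 -133.6] [49.7 87.4]
mvb 1 rect [465.9 116.7] [48.2 68. ] long -52.3 ell [466.8 116.2] [65. 81.]
msm 1 rect [ 436.9 -111.8] [42.4 41.8] long 1.6 ell [ 436.5 -111.7] [42.4 43.2]
mbig 2 rect [ 542.6 -435. ] [63.6 63.9] long -88.4 ell [ 543.1 -434.7] [64.3 65.1]
mbar 1 rect [359.1 301.6] [95.7 25.3] long 3.9 ell [358.6 301.4] [ 38.9 108.8]
bottle [[676.  -7.]]
case [[ 619. -305.]]
orange [[749. 151.]]
brown [[ 344. -404.]]
```

Emit:
jog_arm(plan=[[[7,6,-4,0,0,0,0],[7,12,-8,-3,0,0,0],[7,18,-12,-7,0,0,0],[7,23,-15.5,-11,0,0,0],[7,25.7,-17,-14,0,0,0],[7,25.7,-17,-16,0,0,0],[7,25.7,-17,-16,0,0,0],[7,25.7,-17,-16,0,0,0]]])

```text
clock: 1.1
tool_pos: [520.9, 425.0, 71.7]
tool_rot: [-0.592, -0.385, 0.385, 0.594]
ft_force: [0.3, 0.4, 0.2]
finger_gap: 70.2
```

Emit:
jog_arm(plan=[[[7,0,0,-2.5,0,0,0],[7,0,0,-5,0,0,0],[7,0,0,-6.4,0,0,0],[7,0,0,-6.8,0,0,0],[7,0,0,-6.8,0,0,0],[3,0,0,-6.8,0,0,0],[3,0,0,-6.8,0,0,0],[3,0,0,-6.8,0,0,0],[3,0,0,-6.8,0,0,0],[3,0,0,-6.8,0,0,0],[3,0,0,-6.8,0,0,0]]])

```text
clock: 2.48
tool_pos: [522.7, 424.2, 4.5]
tool_rot: [-0.593, -0.385, 0.384, 0.593]
ft_force: [-0.1, -0.2, 5.1]
finger_gap: 34.8
```

Emit:
jog_arm(plan=[[[2.5,0,0,0.4,0,0,0],[2.5,0,0,1,0,0,0],[2.5,0,0,2,0,0,0],[2.5,0,0,2,0,0,0],[2.5,0,0,2,0,0,0]]])

```text
clock: 3.1
tool_pos: [521.9, 423.6, 23.4]
tool_rot: [-0.593, -0.385, 0.385, 0.593]
ft_force: [0.5, 0.2, -2.2]
finger_gap: 35.2
```

```bash
python3 - <<'E'
from h import *
s=bot.observe(); print(s['tool_pos'],s['finger_gap'],s['ft_force'])
out=[]
for n,p in(('top',(522,424,40)),('side',(522,424,30))):
    im=viewer.read_camera(n); u,v=proj(n,p)[0].astype(int)
    cv2.imwrite(f'pics/{n}1.png',im)
    out.append(cv2.resize(im[max(v-45,0):v+45,max(u-45,0):u+45],(400,400),interpolation=cv2.INTER_CUBIC))
cv2.imwrite('pics/c2.png',np.hstack(out))
E
```

```text
[521.90257537 423.56336558  23.41316705] 35.17327412513829 [ 0.46475913  0.1868701  -2.23653381]
```

View pics/c2.png

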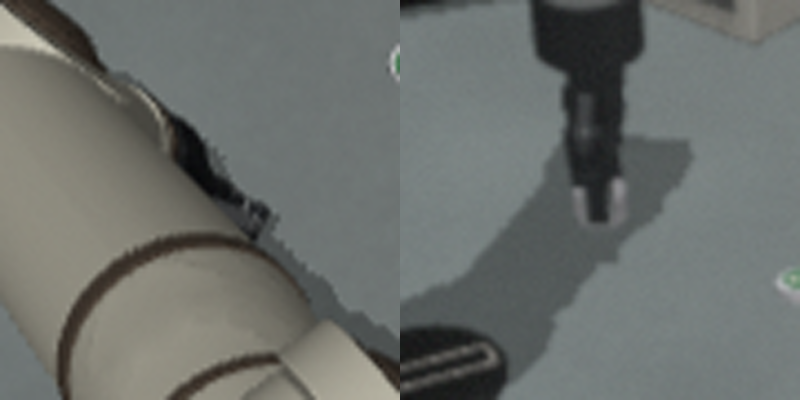

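Emit:
jog_arm(plan=[[[2.5,0,-2,2,0,0,0],[2.5,-1,-7,4,0,0,0],[2.5,-2,-13,4,0,0,0],[2.5,-3,-19,4,0,0,0],[2.5,-4,-25,4,0,0,0],[2.5,-5,-31,4,0,0,0],[2.5,-6,-37,4,0,0,0],[2.5,-7,-43,4,0,0,0],[2.5,-8,-48,4,0,0,0],[2.5,-8.4,-51.5,4,0,0,0],[2.5,-8.55,-53.5,4,0,0,0],[2.5,-8.55,-53.5,4,0,0,0]]])

```text
clock: 4.7
tool_pos: [436.2, -113.2, 63.3]
tool_rot: [0.594, 0.384, -0.384, -0.594]
ft_force: [0.3, 0.8, -1.4]
finger_gap: 35.1
```

Emit:
jog_arm(plan=[[[2.5,0,0,-2,0,0,0],[2.5,0,0,-4,0,0,0],[2.5,0,0,-4.8,0,0,0],[2.5,0,0,-5.1,0,0,0],[2.5,0,0,-5.25,0,0,0],[2.5,0,0,-5.25,0,0,0],[2.5,0,0,-5.25,0,0,0]]])

```text
clock: 5.58
tool_pos: [436.8, -111.6, 11.2]
tool_rot: [0.593, 0.385, -0.385, -0.593]
ft_force: [0.2, 0.2, -1.3]
finger_gap: 35.1
```

Emit:
jog_arm(plan=[[[2.5,0,0,-0.08,0,0,0],[2.5,0,0,-0.15,0,0,0],[2.5,0,0,-0.15,0,0,0]]])

```text
clock: 5.95
tool_pos: [436.7, -111.6, 10.4]
tool_rot: [0.594, 0.385, -0.385, -0.593]
ft_force: [-3.5, 1.5, 13.2]
finger_gap: 35.3
```

Emit:
jog_arm(plan=[[[4.5,0,0,-0.1,0,0,0],[6,0,0,-0.1,0,0,0],[6,0,0,0,0,0,0],[7,0,0,1,0,0,0],[7,0,0,4,0,0,0],[8.2,0,0,7,0,0,0],[8.2,4,4,7,0,0,0],[8.2,8,9,7,0,0,0],[8.2,12,14,7,0,0,0],[8.2,16,19,7,0,0,0],[8.2,19,24.2,7,0,0,0],[8.2,19.3,24.2,7,0,0,0]]])

```text
clock: 7.45
tool_pos: [630.6, 138.7, 80.3]
tool_rot: [-0.59, -0.389, 0.386, 0.593]
ft_force: [-0.8, -0.3, 0.9]
finger_gap: 81.7
```

```bash
python3 - <<'E'
from h import *
s=bot.observe(); print(s['tool_pos'],s['finger_gap'],s['ft_force'])
out=[]
for n,p in(('top',(436,-112,20)),('side',(436,-112,20)),('top',(629,130,30)),('side',(629,130,30))):
    im=viewer.read_camera(n); u,v=proj(n,p)[0].astype(int)
    out.append(cv2.resize(im[max(v-30,0):v+30,max(u-40,0):u+40],(400,300),interpolation=cv2.INTER_CUBIC))
cv2.imwrite('pics/c3.png',np.vstack([np.hstack(out[:2]),np.hstack(out[2:])]))
E
```

```text
[630.55794248 138.65591975  80.34021281] 81.71479100307316 [-0.82509903 -0.28608479  0.91400024]
```

View pics/c3.png

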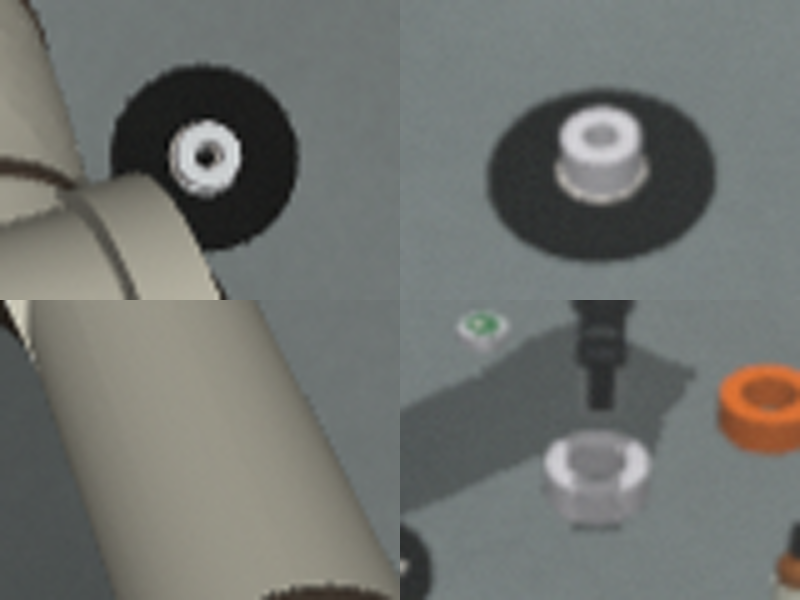

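Emit:
jog_arm(plan=[[[8.2,0,0,0,0,0,0],[8.2,0,0,-2,0,0,0],[8.2,0,0,-3,0,0,0],[8.2,0,0,-3,0,0,0],[8.2,0,0,-3,0,0,0]]])

```text
clock: 8.28
tool_pos: [629.4, 130.7, 49.1]
tool_rot: [-0.593, -0.385, 0.385, 0.593]
ft_force: [0.0, -0.1, 0.7]
finger_gap: 81.9
```

Emit:
jog_arm(plan=[[[8.2,0,0,-2,0,0,0],[8.2,0,0,-3.5,0,0,0],[8.2,0,0,-4.3,0,0,0],[8.2,0,0,-4.5,0,0,0],[6.5,0,0,-4.5,0,0,0],[5,0,0,-4.5,0,0,0],[4.5,0,0,-4.5,0,0,0],[4.5,0,0,-4.5,0,0,0],[4.5,0,0,-4.5,0,0,0],[4.5,0,0,-3.5,0,0,0],[4.5,0,0,-2.5,0,0,0],[4.5,0,0,-2.5,0,0,0]]])

```text
clock: 9.78
tool_pos: [630.3, 130.7, 25.5]
tool_rot: [0.593, 0.385, -0.384, -0.593]
ft_force: [0.1, -0.1, -2.6]
finger_gap: 58.2
```

Emit:
jog_arm(plan=[[[4.5,0,0,3,0,0,0],[4.5,-1.5,-4,6,0,0,0],[4.5,-3,-9,6,0,0,0],[4.5,-4,-14.5,6,0,0,0],[4.5,-5,-20,6,0,0,0],[4.5,-6,-25.5,6,0,0,0],[4.5,-7,-31,6,0,0,0],[4.5,-7.5,-36.5,6,0,0,0],[4.5,-8,-42,6,0,0,0],[4.5,-8.4,-47.5,6,0,0,0],[4.5,-8.7,-52.5,6,0,0,0],[4.5,-8.7,-55,6,0,0,0]]])

```text
clock: 11.28
tool_pos: [540.1, -424.1, 83.8]
tool_rot: [0.594, 0.383, -0.384, -0.594]
ft_force: [0.5, 1.0, -1.7]
finger_gap: 57.8
```

Emit:
jog_arm(plan=[[[4.5,0,-1.5,0,0,0,0],[4.5,0,-1.5,-2.5,0,0,0],[4.5,0,-1.5,-5,0,0,0],[4.5,0,-1.5,-6.5,0,0,0],[4.5,0,-1.5,-6.5,0,0,0]]])

```text
clock: 11.9
tool_pos: [541.8, -432.8, 17.8]
tool_rot: [-0.592, -0.385, 0.385, 0.594]
ft_force: [0.7, 0.2, -3.0]
finger_gap: 57.9
```

Emit:
jog_arm(plan=[[[4.5,0,0,-0.4,0,0,0],[4.5,0,0,-0.7,0,0,0],[4.5,0,0,-0.7,0,0,0],[4.5,0,0,-0.7,0,0,0]]])

```text
clock: 12.4
tool_pos: [542.5, -434.6, 12.7]
tool_rot: [0.593, 0.385, -0.385, -0.593]
ft_force: [-0.2, 0.3, -2.6]
finger_gap: 58.1
```

Emit:
jog_arm(plan=[[[4.5,0,0,-0.1,0,0,0],[4.5,0,0,-0.2,0,0,0],[4.5,0,0,-0.25,0,0,0],[4.5,0,0,-0.25,0,0,0]]])

```text
clock: 12.9
tool_pos: [542.6, -434.6, 11.5]
tool_rot: [0.593, 0.385, -0.385, -0.593]
ft_force: [-3.5, 2.3, 7.2]
finger_gap: 58.0
```

Emit:
jog_arm(plan=[[[6.5,0,0,0,0,0,0],[8.2,0,0,0,0,0,0],[8.2,0,0,0.1,0,0,0],[8.2,0,0,2,0,0,0],[8.2,0,0,5,0,0,0],[6,0,0,7,0,0,0],[6,-3.6,3.6,7,0,0,0.03],[6,-7.6,7.6,7,0,0,0.03],[6,-11.6,11.4,7,0,0,0.03],[5,-14.2,13.8,7,0,0,0.03],[5,-14.6,14.2,6,0,0,0.03],[5,-14.6,14.2,4,0,0,0.03]]])

```text
clock: 14.4
tool_pos: [397.8, -293.6, 50.9]
tool_rot: [0.589, 0.394, -0.393, -0.586]
ft_force: [-1.1, -1.1, -0.7]
finger_gap: 50.2
```

```bash
python3 - <<'E'
from h import *
s=bot.observe(); print(s['tool_pos'],s['finger_gap'],R.from_quat(s['tool_rot']).as_matrix()[:,0])
out=[]
for n,p in(('top',(542,-434,20)),('side',(542,-434,20)),('top',(396,-292,30)),('side',(396,-292,30))):
    im=viewer.read_camera(n); u,v=proj(n,p)[0].astype(int)
    out.append(cv2.resize(im[max(v-30,0):v+30,max(u-40,0):u+40],(400,300),interpolation=cv2.INTER_CUBIC))
cv2.imwrite('pics/c4.png',np.vstack([np.hstack(out[:2]),np.hstack(out[2:])]))
E
```

```text
[ 397.81270981 -293.6177707    50.94266342] 50.1531612335427 [ 0.37992131  0.92501779 -0.00137386]
```

View pics/c4.png

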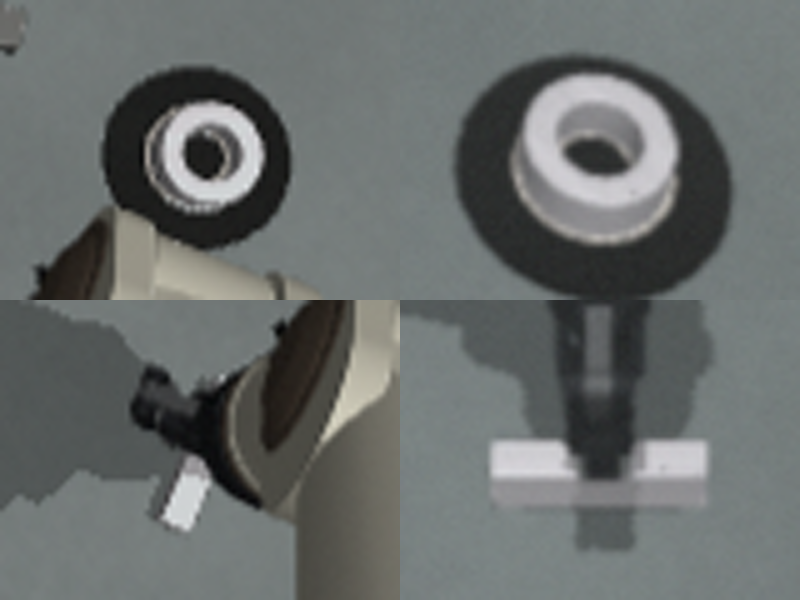

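Emit:
jog_arm(plan=[[[5,0,0,-2,0,0,0],[5,0,0,-3.5,0,0,0],[5,0,0,-4.3,0,0,0],[5,0,0,-4.5,0,0,0],[5,0,0,-4.5,0,0,0],[3,0,0,-4.5,0,0,0],[1,0,0,-4.5,0,0,0],[0.5,0,0,-4.5,0,0,0],[0.5,0,0,-4.5,0,0,0],[0.5,0,0,-4.5,0,0,0],[0.5,0,0,-3.5,0,0,0],[0.5,0,0,-2.5,0,0,0]]])

```text
clock: 16.1
tool_pos: [396.0, -292.2, 25.2]
tool_rot: [-0.587, -0.394, 0.394, 0.588]
ft_force: [-1.1, -0.0, -2.4]
finger_gap: 16.6
```

Emit:
jog_arm(plan=[[[0.5,0,0,4,0,0,0],[0.5,1.5,3,7.5,0,0,0],[0.5,3.5,8,7.5,0,0,0.05],[0.5,5,13.5,7.5,0,0,0.1],[0.5,6,19,7.5,0,0,0.15],[0.5,6.5,24.5,7.5,0,0,0.2],[0.5,6.5,30,7.5,0,0,0.25],[0.5,6,35.5,7.5,0,0,0.3],[0.5,5,41,7.5,0,0,0.35],[0.5,3,46.5,7.5,0,0,0.4],[0.5,0,51.5,7.5,0,0,0.45],[0.5,-2.5,56,7.5,0,0,0.46]]])

```text
clock: 17.6
tool_pos: [370.1, 269.1, 100.4]
tool_rot: [0.482, 0.518, -0.517, -0.482]
ft_force: [0.7, -0.4, -2.9]
finger_gap: 16.7
```

Emit:
jog_arm(plan=[[[0.5,-1.2,3.4,0,0,0,0],[0.5,-1.2,3.4,-2,0,0,0],[0.5,-1.2,3.4,-5,0,0,0],[0.5,-1.2,3.4,-7,0,0,0],[0.5,-1.2,3.4,-8,0,0,0],[0.5,-1.2,3.4,-8,0,0,0],[0.5,-1.2,3.4,-8,0,0,0]]])

```text
clock: 18.48
tool_pos: [359.9, 302.0, 20.6]
tool_rot: [0.482, 0.518, -0.517, -0.482]
ft_force: [0.3, -0.2, -1.5]
finger_gap: 16.5
```

```bash
python3 - <<'E'
from h import *
s=bot.observe(); j=R.from_quat(s['tool_rot']).as_matrix()[:,0]; print(s['tool_pos'],s['finger_gap'],np.degrees(np.arctan2(j[1],j[0])),s['ft_force'])
out=[]
for n in('top','side'):
    im=viewer.read_camera(n); u,v=proj(n,(359,301,15))[0].astype(int); cv2.imwrite(f'pics/{n}5.png',im)
    out.append(cv2.resize(im[max(v-30,0):v+30,max(u-40,0):u+40],(400,300),interpolation=cv2.INTER_CUBIC))
cv2.imwrite('pics/c5.png',np.hstack(out))
E
```

```text
[359.92589096 302.00425574  20.57759062] 16.530871547476693 94.01788399931753 [ 0.28003503 -0.18818278 -1.52273987]
```

View pics/c5.png

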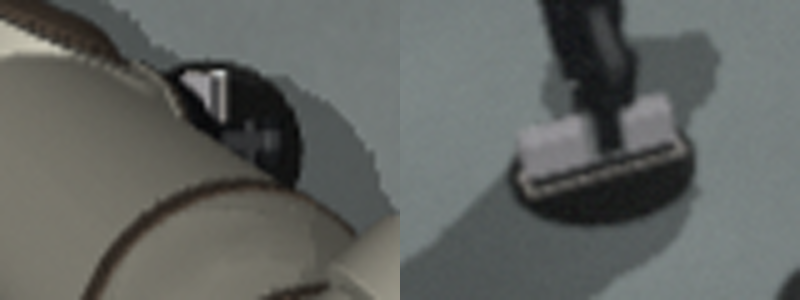

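Emit:
jog_arm(plan=[[[0.5,-0.1,0,-0.5,0,0,0],[0.5,-0.1,0,-0.8,0,0,0],[0.5,-0.1,0,-0.8,0,0,0],[0.5,-0.1,0,-0.9,0,0,0],[0.5,-0.1,0,-0.95,0,0,0],[0.5,-0.1,0,-0.95,0,0,0]]])

```text
clock: 19.32
tool_pos: [358.3, 301.6, 11.4]
tool_rot: [-0.482, -0.517, 0.517, 0.482]
ft_force: [-4.4, -3.4, 14.2]
finger_gap: 16.7
```

Emit:
jog_arm(plan=[[[2.5,0,0,0,0,0,0],[4,0,0,0,0,0,0],[4.5,0,0,0.2,0,0,0],[5,0,0,2,0,0,0],[6,0,0,6,0,0,0],[7,1,-2,10,0,0,0],[7,4,-6,10,0,0,0.05],[7,8,-10.5,10,0,0,0.12],[7,12,-15,10,0,0,0.2],[7,15.5,-20,10,0,0,0.3],[7,18.5,-25,10,0,0,0.35],[7,21.5,-30,10,0,0,0.41]]])

```text
clock: 20.82
tool_pos: [574.5, -0.1, 111.8]
tool_rot: [0.366, 0.605, -0.605, -0.366]
ft_force: [0.6, 1.4, 0.1]
finger_gap: 69.8
```

Emit:
jog_arm(plan=[[[7,3.5,-4.5,0,0,0,0],[7,7,-9.5,0,0,0,0],[7,9.5,-13.3,-1,0,0,0],[7,9.7,-13.6,-3,0,0,0],[7,9.7,-13.6,-4.5,0,0,0],[7,9.7,-13.6,-4.5,0,0,0],[7,9.7,-13.6,-4.5,0,0,0]]])

```text
clock: 21.7
tool_pos: [670.5, -132.6, 66.1]
tool_rot: [0.366, 0.605, -0.605, -0.366]
ft_force: [-0.4, 0.6, 0.4]
finger_gap: 70.1
```

```bash
python3 - <<'E'
from h import *
s=bot.observe(); j=R.from_quat(s['tool_rot']).as_matrix()[:,0]; print(s['tool_pos'],s['finger_gap'],np.degrees(np.arctan2(j[1],j[0])),s['ft_force'])
out=[]
for n,p in(('top',(359,301,15)),('side',(359,301,15)),('top',(671,-135,30)),('side',(671,-135,30))):
    im=viewer.read_camera(n); u,v=proj(n,p)[0].astype(int)
    out.append(cv2.resize(im[max(v-30,0):v+30,max(u-40,0):u+40],(400,300),interpolation=cv2.INTER_CUBIC))
cv2.imwrite('pics/c6.png',np.vstack([np.hstack(out[:2]),np.hstack(out[2:])]))
E
```

```text
[ 670.471543   -132.573491     66.06134082] 70.09568609486274 117.6519443102185 [-0.39279884  0.56142454  0.35751422]
```

View pics/c6.png

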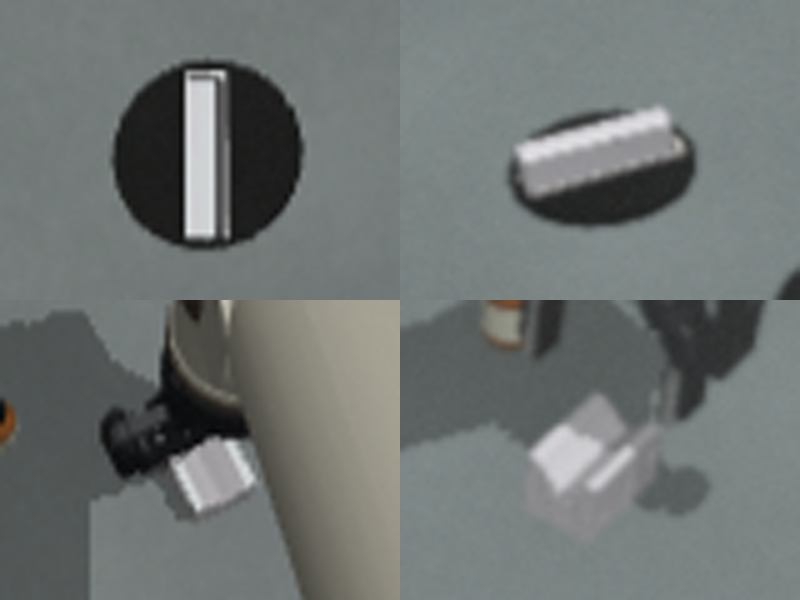

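Emit:
jog_arm(plan=[[[7,0.1,-0.1,0,0,0,0],[7,0.1,-0.1,-2,0,0,0],[7,0.1,-0.1,-4,0,0,0],[7,0.1,-0.1,-5.5,0,0,0],[7,0.1,-0.1,-6,0,0,0],[5,0.1,-0.1,-6,0,0,0],[3,0.1,-0.1,-6,0,0,0],[2.5,0.1,-0.1,-6,0,0,0],[2.5,0.1,-0.1,-6,0,0,0],[2.5,0.1,-0.1,-6,0,0,0],[2.5,0.1,-0.1,-6,0,0,0]]])

```text
clock: 23.28
tool_pos: [671.9, -134.8, 6.0]
tool_rot: [0.367, 0.605, -0.604, -0.366]
ft_force: [-1.5, 3.0, 5.5]
finger_gap: 39.0
```

Emit:
jog_arm(plan=[[[2.5,0,0,1.5,0,0,0],[2.5,0,0,5,0,0,0],[2.5,-2,1,8.5,0,0,-0.1],[2.5,-5,4,9,0,0,-0.25],[2.5,-8,8,9,0,0,-0.4],[2.5,-11,12,9,0,0,-0.55],[2.5,-14,16,9,0,0,-0.7],[2.5,-17,20,9,0,0,-0.85],[2.5,-19.5,23.5,9,0,0,-1,0],[2.5,-20.6,25.2,9,0,0,-1.15],[2.5,-20.6,25.2,8,0,0,-1.3],[2.5,-20.6,25.2,6,0,0,-1.39]]])

```text
schema error: expected 7 numbers
```

Emit:
jog_arm(plan=[[[2.5,0,0,1.5,0,0,0],[2.5,0,0,5,0,0,0],[2.5,-2,1,8.5,0,0,-0.1],[2.5,-5,4,9,0,0,-0.25],[2.5,-8,8,9,0,0,-0.4],[2.5,-11,12,9,0,0,-0.55],[2.5,-14,16,9,0,0,-0.7],[2.5,-17,20,9,0,0,-0.85],[2.5,-19.5,23.5,9,0,0,-1],[2.5,-20.6,25.2,9,0,0,-1.15],[2.5,-20.6,25.2,8,0,0,-1.3],[2.5,-20.6,25.2,6,0,0,-1.39]]])

```text
clock: 24.78
tool_pos: [466.1, 116.3, 66.0]
tool_rot: [0.67, 0.229, -0.228, -0.669]
ft_force: [-0.3, 0.7, -6.3]
finger_gap: 39.1
```

Emit:
jog_arm(plan=[[[2.5,0,0,-2,0,0,0],[2.5,0,0,-3.5,0,0,0],[2.5,0,0,-4.5,0,0,0],[2.5,0,0,-4.5,0,0,0],[2.5,0,0,-4.5,0,0,0]]])

```text
clock: 25.4
tool_pos: [465.9, 116.7, 20.7]
tool_rot: [0.669, 0.23, -0.229, -0.669]
ft_force: [1.0, 0.3, -5.4]
finger_gap: 39.3
```

```bash
python3 - <<'E'
from h import *
s=bot.observe(); j=R.from_quat(s['tool_rot']).as_matrix()[:,0]; print(s['tool_pos'],s['finger_gap'],np.degrees(np.arctan2(j[1],j[0])),s['ft_force'])
out=[]
for n in('top','side'):
    im=viewer.read_camera(n); u,v=proj(n,(466,117,15))[0].astype(int)
    out.append(cv2.resize(im[max(v-30,0):v+30,max(u-40,0):u+40],(400,300),interpolation=cv2.INTER_CUBIC))
cv2.imwrite('pics/c7.png',np.hstack(out))
E
```

```text
[465.85690623 116.67995024  20.72550963] 39.251914864485045 37.8712989359698 [ 0.95827222  0.27387295 -5.40070784]
```

View pics/c7.png

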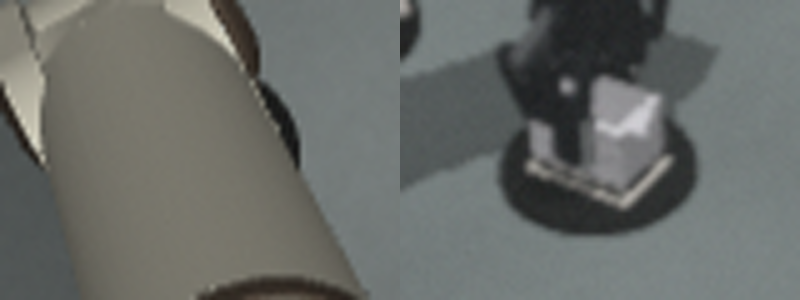

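Aligned over the outline, about 9 mm above. Lower gently.

Emit:
jog_arm(plan=[[[2.5,0,0,-0.4,0,0,0],[2.5,0,0,-0.6,0,0,0],[2.5,0,0,-0.75,0,0,0],[2.5,0,0,-0.85,0,0,0],[2.5,0,0,-0.9,0,0,0],[2.5,0,0,-0.9,0,0,0]]])

```text
clock: 26.25
tool_pos: [465.3, 116.6, 11.9]
tool_rot: [0.669, 0.229, -0.23, -0.669]
ft_force: [-3.4, -0.7, 4.7]
finger_gap: 39.1
```

Emit:
jog_arm(plan=[[[4.5,0,0,0,0,0,0],[6,0,0,0,0,0,0],[6.5,0,0,0.2,0,0,0],[7,0,0,2,0,0,0],[7,0,0,6,0,0,0],[7,0,0,12,0,0,0],[7,-1,5,16,0,0,0],[7,-3,11,18,0,0,0],[7,-5,17,18,0,0,0],[7,-8,23,18,0,0,0],[7,-11,29,18,0,0,0],[7,-14,34,18,0,0,0]]])

```text
clock: 27.75
tool_pos: [330.5, 448.5, 191.6]
tool_rot: [-0.669, -0.23, 0.229, 0.669]
ft_force: [-0.4, 1.7, -0.4]
finger_gap: 69.9
```

Emit:
jog_arm(plan=[[[7,-2,5,0,0,0,0],[7,-5,10,0,0,0,0],[7,-8,15,0,0,0,0],[7,-8,15,0,0,0,0],[7,-8,15,0,0,0,0]]])

```text
clock: 28.38
tool_pos: [251.1, 596.3, 190.8]
tool_rot: [0.669, 0.23, -0.23, -0.668]
ft_force: [0.6, -1.4, 0.3]
finger_gap: 70.2
```

```bash
python3 - <<'E'
from h import *
print(bot.observe()['tool_pos'])
im=viewer.read_camera('top'); cv2.imwrite('pics/top8.png',im); sd=viewer.read_camera('side'); cv2.imwrite('pics/side8.png',sd)
big=cv2.resize(im,None,fx=4,fy=4,interpolation=cv2.INTER_CUBIC); gr=cv2.cvtColor(big,cv2.COLOR_BGR2GRAY)
for n,p,z in[('big',(542.7,-434.4),30),('small',(436.5,-111.6),30),('bar',(358.8,301.5),30),('vb',(465.6,116.7),42)]:
    u,v=proj('top',(*p,z))[0]; m=np.zeros(gr.shape,np.uint8); cv2.circle(m,(int(u*4),int(v*4)),19*4,255,-1)
    m&=((gr>(170 if n!='vb' else 135))*255).astype(np.uint8)
    c=max(cv2.findContours(m,cv2.RETR_EXTERNAL,cv2.CHAIN_APPROX_NONE)[0],key=cv2.contourArea)[:,0]
    q=cast('top',(c+.5)/4-.5,z).astype(np.float32); r=cv2.minAreaRect(q)
    print(n,'mat',p,'rect',np.round(r[0],1),np.round(r[1],1),round(r[2],1))
out=[]
for s,i in(('top',im),('side',sd)):
  for p in((465.6,116.7,20),(358.8,301.5,20)):
    u,v=proj(s,p)[0].astype(int); out.append(cv2.resize(i[v-30:v+30,u-40:u+40],(400,300),interpolation=cv2.INTER_CUBIC))
cv2.imwrite('pics/c8.png',np.vstack([np.hstack(out[:2]),np.hstack(out[2:])]))
E
```

```text
[251.14766937 596.2704076  190.8361477 ]
big mat (542.7, -434.4) rect [ 542.  -435.5] [56.5 56.4] 82.5
small mat (436.5, -111.6) rect [ 435.3 -112.6] [38.2 33.1] 1.0
bar mat (358.8, 301.5) rect [357.6 300. ] [89.1 15.1] 3.8
vb mat (465.6, 116.7) rect [463.2 113.8] [47.8 64.1] 37.5
```

View pics/c8.png

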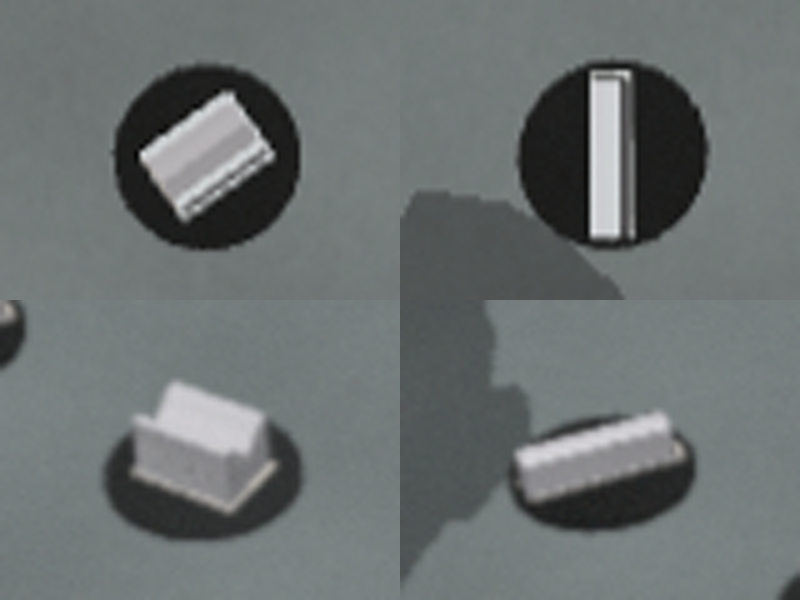

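View pics/top8.png

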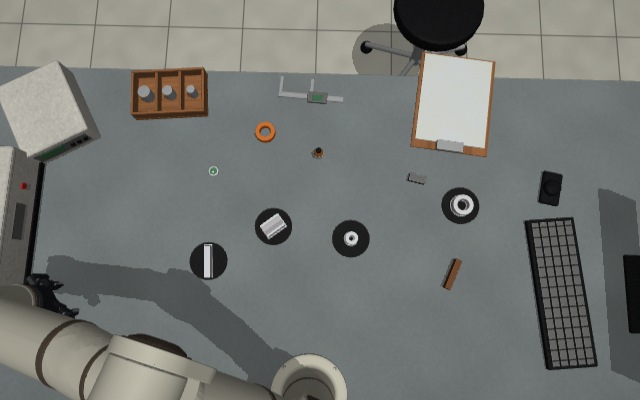

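All four pieces are centred on their outlines within about 4 mm. The bottle (317,153) and the case (417,178) are at their starting pixels. I'm handing in.

```bash
python3 -c "
from rig import bot
print(bot.hand_in())"
```

```text
the job is handed in; nothing more can be done
None
```

I set all four steel pieces on their matching mats: small ring, big ring, bar, then vee block. The job was handed in at about 28.5 s with the arm clear. The hand-in gave no verdict.

| Piece | Measured offset from mat centre | Angle to outline |
|---|---|---|
| big ring | about 1 mm | – |
| small ring | about 1.5 mm | – |
| bar | about 2 mm | under 1° |
| vee block | about 4 mm | under 1° |

- **Vee block offset:** its blob took in side faces and outline (64 × 48 mm instead of 60 × 40), so 4 mm is probably too high. In the side view its outline runs evenly along the visible edges.
- **Bar:** the side view shows a little of the outline at one end, so it may sit a few millimetres along its length. That is still inside the 12 mm limit.
- **Small ring:** its blob measured 38 × 33 mm instead of 38 round, so that fit is also rough.
- **Resting flat:** all four look flat on their mats in the pictures. Contact force showed on each lowering before I opened the fingers.
- **Bottle, case and look-alikes:** the oil bottle and stylus case are at their starting pixels by eye. I did not touch the orange ring or the brown bar.
- **Finger gap:** it read 1–3 mm less than the true size of each piece. I took this as give in the pads.

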